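# Click the upper tray onto the two-tier stand

## Robot

A 7-joint arm with a two-finger parallel gripper is mounted at the origin on the work surface. World frame = base frame: x ahead of the robot, y to its left, z up, the work surface at z = 0. Lengths are in mm, angles in rad, forces in N, time in s.
With the tool pointing down it reaches from about 400 to 875 mm from the base axis. Payload 4.4 kg.
Tool frame: the origin (TCP) lies at the very end of the fingers, on their centre line; the grasp point (between the pads) lies 19 mm behind it (ctrl.grip_depth is the distance from the TCP to the grasp point, in mm); z points along the fingers, x is the direction in which the jaws open and shut, and the axes are right-handed (so a half turn about z gives the same grasp; the last joint's range is limited). The gripper opens to 85 mm and grips with 20 to 120 N. Pads are 22 mm wide; open, the fingers measure 114 mm over their backs; the gripper's body (76 mm by 85 mm) begins 54 mm behind the grasp point. The pads swing forward as they close: fully open they stand 13 mm farther back than shut.
Start: joints at [-1.364, 0.628, 0.038, 1.517, -0.027, 0.996, -0.02], TCP at [175.104, 625.984, 231.313] pointing down, gripper open.
Joint ranges: [-3.06, 3.06], [-0.37, 2.12], [-1.25, 1.32], [0.18, 2.47], [-1.1, 4.24], [0.23, 1.98], [-2.94, 2.94]. Speed limits (rad/s): [2.57, 2.57, 3.14, 3.14, 3.14, 3.14, 3.14].

## Interface

Orientations are given as [roll, pitch, yaw] about the fixed x, y, z axes, in that order (R = Rz(yaw) Ry(pitch) Rx(roll)).
In Python, from cell import ctrl gives the robot as it stands.
- The arm moves only by the shell command python3 -m creep 'ROWS'. ROWS is JSON, a list of rows, each an object with "hand": the opening, from 0 (shut) to 1 (fully open); "travel": the shift along the tool's x, y, z in cm, a list of three; "angular": the turn, a rotation vector about the tool's x, y, z in degrees, a list of three. In form: [{"hand": hand, "travel": [tx, ty, tz], "angular": [rx, ry, rz]}, ...]. A call has 1 to 20 rows; each row is the pose to reach, as a shift and turn from the pose measured when the call began, along the tool's axes at that moment; what a row does not reach only later rows make up. A row lasts 1/10 s, in which the tool goes at most 50 mm and 8.59 degrees, less where a joint would pass 70% of its speed; a pose out of reach is approached as far as the arm can. A call with a gripper value outside its range is refused whole. The fingers move at their own pace and stop on an object; the grip force is fixed at half the most. Time passes only in rows, so rows that repeat a pose let the fingers close. It gives the time, the measured TCP pose, the force and the opening at its end, in the units of the state.
- ctrl.read_state(): the state, without advancing time (a new reading comes with each control period).
- ctrl.get_image(name): name is "scene" or "side" or "wrist"; returns a dict with "frame" (420x560x3 uint8, red, green, blue), "fx", "fy", "cx", "cy" (pixels), "origin" and "orientation" of the camera in the world. Camera axes: x right, y down, z forward; pixel columns grow to the right and rows downward; lengths in mm; the calibration is good to about 2 mm. A picture is of the moment at which its call begins. There is no depth.
- ctrl.finish_job(): hands the job in, once; it reports no verdict.
Trained networks look in the newest picture that a camera, given by its name, has taken for a name from the list of things; names that differ only in an ending like _2 or _b are one class to them, and where a whole thing is asked for, a point or a joint stands for the part that bears it (a point fixed in the world has none). Each returns a list of dicts, best first, with "confidence" (0 to 1); they miss things now and then, are a little off and sometimes report something else, mostly with a low value. They report only what shows in the picture. A call takes as long as a camera call. They do not tell look-alikes from the thing itself.
- ctrl.regions_of(camera, thing): "region" (420x560 bool, what is visible of it).
- ctrl.spot_point(camera, thing): "at" ([x, y, z] in mm, in world coordinates, good to about 4 mm: a listed point, or the origin of a listed thing).
The state is a dict: "clock": time; "qpos": joint angles; "qd": joint speeds; "tau": joint torques, N m; "eef_pos": TCP position; "tool_rot": TCP orientation; "force": force on the tool from outside, world axes, zero at the start; "torque": the same for the moment, N m; "width": finger opening in mm.
Only numpy, scipy, OpenCV 4.12 (cv2) and the standard library are available. Lean on these libraries where they do the work, as an engineer would, in place of code of your own. Each camera call takes 0.05 s, during which the arm holds its last target. There are 200 camera calls.

## Task

Put the small white tray back on the two-tier stand: pick it up by its hub, slide the hub down over the stand's post and on past the two sprung balls until it clicks and sits fully home against the stop ring, then let go. Feel for the click and press gently, never harder than about 20 N, neither dropping the tray nor ramming it against the stop; leave the mug and the jar where they are.

Things in the scene. Friction and masses are not known exactly. Their poses are not given: they have to be found in the camera images.
- tray_hub (a point): Centre of the upper tray's hub, half-way up, on its axis (z, up). The tray starts flat on the worktop. The hub is a steel upright sleeve, 40 mm outside diameter, 70 mm tall. A round white dish 150 mm across, from 3 to 16 mm above the hub's foot, surrounds it; grip the hub above the dish, best 15 mm above this point. Whole tray 0.2 to 0.33 kg; its yaw does not matter.
- hub_foot (a point): Centre of the hub's lower end, 35 mm below its centre; level with the worktop at the start. The bore is 23 mm wide, open at both ends, flared to 29 mm over its lowest 4.5 mm, and has a hidden inner groove from 8.5 to 23 mm above the foot, into which the stand's balls spring.
- post_top (a point): Centre of the tip of the fixed stand's post, 175 mm above the worktop; z is the post's axis (up), y the line through its two balls. The post is a steel rod, 20 mm diameter; its tip tapers to 12 mm over the last 7 mm.
- stand_base (a point): Underside centre of the stand's round white base (170 mm across, 14 mm tall), on the worktop. On the post above it a dark stop ring, 36 mm across and 10 mm tall, is clamped with its upper face anywhere from 85 to 115 mm above this point: it differs every time, is not measured, and must be felt. Two sprung steel balls (12 mm) stand 4.5 mm out of the post, centres 15 mm above that face.
- post_mid (a point): A point on the post's axis 100 mm above the worktop. How it feels: coming down, the hub meets the balls 15 to 17 mm above the stop ring, and rests there if let go. Forcing the balls in takes 5 to 10 N beyond the tray's weight over the first 3 to 5 mm; then the resistance fades, and over the last 6 mm they spring into the groove with a click that pulls the hub some 5 N down on to the ring, a hard stop. Tray and stand must never feel more than 22 N.
- mug: White mug, 76 mm wide, 90 mm tall, origin at its underside centre, handle to its +y; bystander, leave alone.
- jar: Glass jar with a lid, 64 mm wide, 100 mm tall, origin at its underside centre; bystander, leave alone.
Mind the look-alikes: they are no part of the job. Leave any green or turquoise look-alike of the part that bears post_top alone.

How it is judged (in metres and radians):
On the way:
1. the hub is threaded on the post, its foot 8 mm or more below the post's top (horizontal distance between tray_hub and post_top below 0.006 m and angle between the z axis of tray_hub and the z axis of post_top, either way round below 0.12 rad and z of tray_hub in the frame of post_top below 0.027 m), for 0.1 s.
At the end, for the whole second after the job is handed in: the tray's hub is on the post (axis within 6 mm and 0.12 rad), clicked home with its foot within 3.5 mm of the stop ring's upper face, released and at rest; the bystanders are where they were (horizontal distance between tray_hub and post_top below 0.006 m and angle between the z axis of tray_hub and the z axis of post_top, either way round below 0.12 rad and z of stop_c0 in the frame of tray_hub between -0.0435 and -0.037 m and linear speed of tray below 0.02 m/s); the robot touches nothing.
It fails at once if the tray is pressed, rammed or dropped on the stand with more than 22 N (contact force between tray and stand above 22 N).
It fails at once if the tray is let fall down the post (faster than 0.3 m/s on the post before the balls are passed) (horizontal distance between tray_hub and post_top below 0.012 m and z of tray_hub in the frame of post_top below 0.035 m and z of stop_c0 in the frame of tray_hub below -0.055 m and linear speed of tray above 0.3 m/s).
It fails at once if the mug is moved more than 30 mm or tipped (distance of mug from where it was at the start of the episode above 0.03 m or angle between mug's own z axis and vertical above 0.4 rad).
It fails at once if the jar is moved more than 30 mm or tipped (distance of jar from where it was at the start of the episode above 0.03 m or angle between jar's own z axis and vertical above 0.4 rad).
It also fails if it takes over 54 s, if anything falls off the work surface, if the arm or the gripper's body presses on something with over 40 N, if the wrist force passes 120 N, or if a joint passes its speed limit or range.

## Working session

There is one attempt and no reset: what is moved stays moved. The work goes in short steps, Python scripts to look and compute and a shell command to move; the robot and the scene stay as the last step left them, time stands still between calls to the robot, and variables do not carry over. Pictures are saved under pics/ and viewed, about 8 in all and at most 12, crops included, and the job is handed in when it is done.

```bash
ls; mkdir -p pics; python3 - <<'E'
from cell import ctrl
import cv2,numpy as np
s=ctrl.read_state(); print({k:np.round(s[k],3).tolist() for k in('clock','eef_pos','tool_rot','force','width')})
ims=[]
for c in("scene","side"):
    im=ctrl.get_image(c); f=im['frame'][...,::-1]; cv2.imwrite(f'pics/{c}0.png',f)
    print(c,np.round(im['origin'],0),im['fx'])
    for t in("tray_hub","hub_foot","post_top","stand_base","post_mid","mug","jar"):
        print(t,[(np.round(d['at'],1).tolist(),round(d['confidence'],2)) for d in ctrl.spot_point(c,t)])
E
```

```text
pics
{'clock': 0.0, 'eef_pos': [174.912, 625.358, 230.36], 'tool_rot': [3.142, 0.002, 1.298], 'force': [0.701, -0.794, 0.685], 'width': 85.618}
scene [1567. -206. 1170.] 542.17345456591
tray_hub [([535.6, 197.4, 34.3], 0.6)]
hub_foot [([532.9, 197.6, 0.1], 0.63)]
post_top [([540.2, -432.0, 174.2], 0.82), ([192.7, -289.5, 171.7], 0.8), ([351.6, -527.7, 179.7], 0.68), ([485.8, -174.1, 174.4], 0.62), ([735.7, -228.8, 175.4], 0.56)]
stand_base [([738.5, -229.7, 0.9], 0.96), ([195.8, -289.9, -1.2], 0.93), ([489.5, -176.8, -0.2], 0.81), ([350.0, -528.4, -0.9], 0.56)]
post_mid [([487.8, -180.6, 102.0], 0.8), ([542.8, -429.6, 104.3], 0.79), ([737.9, -226.1, 99.4], 0.69), ([346.3, -527.1, 101.5], 0.66), ([192.3, -287.1, 100.5], 0.58), ([535.7, 193.5, 33.7], 0.45)]
mug [([729.7, 25.8, -2.3], 0.74)]
jar [([385.2, -2.7, -0.6], 0.75)]
side [ 376. -772.  923.] 387.849555677282
tray_hub [([532.5, 194.9, 33.4], 0.84)]
hub_foot [([538.2, 197.3, -1.6], 0.8)]
post_top [([549.9, -430.5, 177.4], 0.97), ([347.1, -524.3, 172.0], 0.94), ([736.5, -227.6, 177.6], 0.82), ([480.8, -177.9, 171.8], 0.8), ([192.9, -287.3, 170.5], 0.73)]
stand_base [([548.4, -429.5, 0.5], 0.93), ([343.9, -523.1, -2.9], 0.93), ([739.6, -226.6, 0.3], 0.67), ([191.2, -290.1, 1.6], 0.59), ([485.8, -175.3, -1.8], 0.58)]
post_mid [([484.0, -178.8, 100.5], 0.9), ([349.0, -528.8, 100.2], 0.75), ([192.9, -288.3, 102.8], 0.73), ([737.7, -227.8, 101.3], 0.71), ([545.6, -432.3, 103.1], 0.63)]
mug [([730.9, 30.0, 2.4], 0.91)]
jar [([389.7, -10.6, 5.0], 0.71), ([483.8, -174.0, -2.8], 0.53)]
```

View pics/scene0.png

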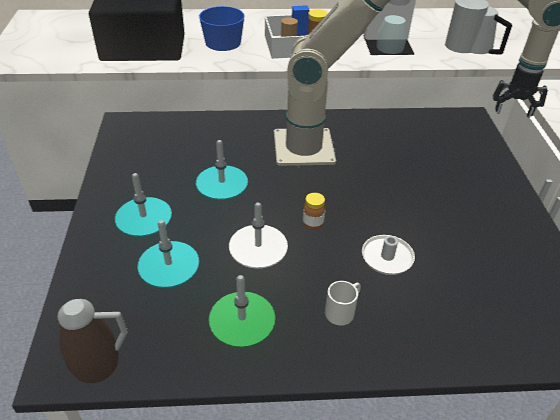

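View pics/side0.png

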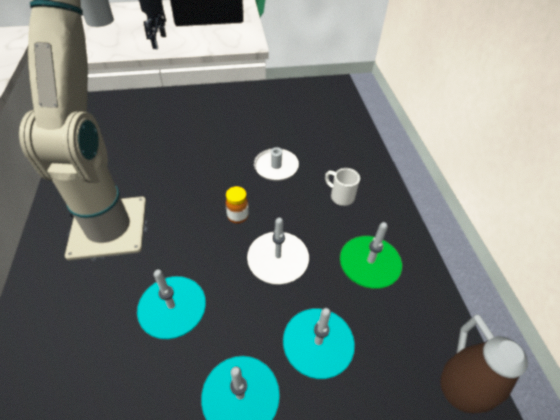

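Scene view: the only white stand is at pixel (258,240), which is world ≈ (485,-177). The tray is at (388,255), ≈ (535,197), the mug at (341,305) and the jar at (314,210). The green and turquoise stands are decoys. I'll move above the tray first.

```bash
cat > h.py <<'E'
from cell import ctrl
import cv2,numpy as np
from scipy.spatial.transform import Rotation as R
def st():
    s=ctrl.read_state(); print({k:np.round(s[k],3).tolist() for k in('clock','eef_pos','tool_rot','force','width','qpos')}); return s
def to(p,yaw=None):
    s=ctrl.read_state(); r=R.from_euler('xyz',s['tool_rot'])
    y=s['tool_rot'][2] if yaw is None else yaw
    g=R.from_euler('xyz',[np.pi,0,y])
    print('travel cm',np.round(r.inv().apply(np.array(p)-s['eef_pos'])/10,2),'ang deg',np.round((r.inv()*g).as_rotvec(degrees=True),2))
def spots(c,ts):
    im=ctrl.get_image(c)
    for t in ts: print(c,t,[(np.round(d['at'],1).tolist(),round(d['confidence'],2)) for d in ctrl.spot_point(c,t)])
    return im
E
python3 -c "
from h import *
st();to([535,197,200])"
```

```text
{'clock': 0.8, 'eef_pos': [175.146, 625.982, 231.351], 'tool_rot': [-3.142, -0.0, 1.298], 'force': [-0.242, -0.263, 0.221], 'width': 85.354, 'qpos': [-1.364, 0.628, 0.039, 1.517, -0.027, 0.996, -0.02]}
travel cm [-31.61  46.22   3.13] ang deg [-0. -0.  0.]
```

```bash
python3 -m creep '[{"hand":1,"travel":[-2,3,0.2],"angular":[0,0,0]},{"hand":1,"travel":[-5,7.3,0.5],"angular":[0,0,0]},{"hand":1,"travel":[-7.9,11.5,0.8],"angular":[0,0,0]},{"hand":1,"travel":[-10.7,15.7,1],"angular":[0,0,0]},{"hand":1,"travel":[-13.6,19.9,1.3],"angular":[0,0,0]},{"hand":1,"travel":[-16.5,24.1,1.6],"angular":[0,0,0]},{"hand":1,"travel":[-19.4,28.3,1.9],"angular":[0,0,0]},{"hand":1,"travel":[-22.2,32.5,2.2],"angular":[0,0,0]},{"hand":1,"travel":[-25.1,36.7,2.5],"angular":[0,0,0]},{"hand":1,"travel":[-28,40.9,2.8],"angular":[0,0,0]},{"hand":1,"travel":[-30.2,44.2,3],"angular":[0,0,0]},{"hand":1,"travel":[-31.6,46.2,3.1],"angular":[0,0,0]},{"hand":1,"travel":[-31.6,46.2,3.1],"angular":[0,0,0]},{"hand":1,"travel":[-31.6,46.2,3.1],"angular":[0,0,0]},{"hand":1,"travel":[-31.6,46.2,3.1],"angular":[0,0,0]}]' | tail -c 600
python3 - <<'E'
from h import *
s=st()
im=spots('wrist',['tray_hub','hub_foot']); cv2.imwrite('pics/w1.png',im['frame'][...,::-1]); print(im['origin'])
spots('scene',['tray_hub','hub_foot']);spots('side',['tray_hub','hub_foot'])
to([535,197,31])
E
```

```text
clock: 2.3
eef_pos: [534.0, 198.8, 200.3]
tool_rot: [-3.141, -0.001, 1.3]
force: [-0.2, 0.1, 0.5]
width: 85.3
{'clock': 2.3, 'eef_pos': [533.962, 198.797, 200.344], 'tool_rot': [-3.141, -0.001, 1.3], 'force': [-0.152, 0.064, 0.545], 'width': 85.344, 'qpos': [-0.428, 0.55, 0.036, 1.781, -0.028, 0.812, 0.921]}
wrist tray_hub [([534.2, 190.5, 36.5], 0.71)]
wrist hub_foot [([537.5, 194.5, 0.5], 0.61)]
[466.0542452  216.91892225 343.29775213]
scene tray_hub [([534.0, 197.8, 34.0], 0.58)]
scene hub_foot [([534.5, 197.0, -4.0], 0.89)]
side tray_hub []
side hub_foot [([537.8, 196.8, -2.5], 0.6)]
travel cm [-0.04  0.03 16.94] ang deg [ 0.   -0.01 -0.  ]
```

View pics/w1.png

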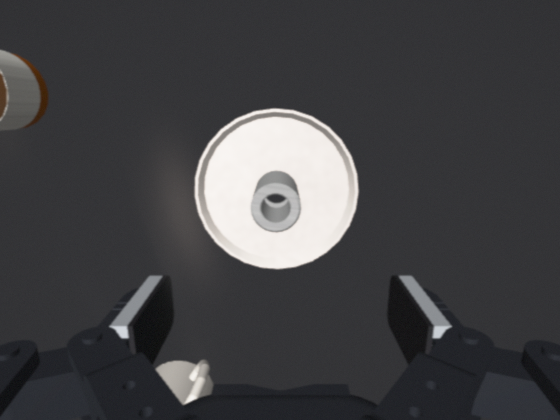

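The wrist view shows the dish centred at about (276,189) and the hub's top ring at about (276,206), with the fingers to either side. I'll turn these into positions.

```bash
cat >> h.py <<'E'
def ray(im,u,v,z):
    O=im['orientation']; O=np.array(O)
    r=R.from_matrix(O) if O.shape==(3,3) else (R.from_euler('xyz',O) if O.size==3 else R.from_quat(O))
    d=r.apply([(u-im['cx'])/im['fx'],(v-im['cy'])/im['fy'],1]); o=np.array(im['origin']); return o+d*(z-o[2])/d[2]
E
python3 - <<'E'
from h import *
im=ctrl.get_image('wrist'); st()
g=im['frame'].min(2)
m=(g>150).astype(np.uint8); m[265:]=0 if False else m[265:]
n,l,s,c=cv2.connectedComponentsWithStats(m)
i=l[150,276]; cs,_=cv2.findContours((l==i).astype(np.uint8),cv2.RETR_EXTERNAL,cv2.CHAIN_APPROX_NONE)
P=np.array([ray(im,*p,16)[:2] for p in cs[0][:,0]],np.float32)
print('rim',cv2.fitEllipse(P),s[i])
print('hub top',ray(im,276,205.5,70))
E
```

```text
{'clock': 2.8, 'eef_pos': [534.797, 197.362, 200.312], 'tool_rot': [-3.142, -0.0, 1.298], 'force': [-0.377, 0.088, 0.537], 'width': 85.959, 'qpos': [-0.427, 0.55, 0.038, 1.781, -0.027, 0.812, 0.922]}
rim ((535.8897705078125, 193.86859130859375), (149.11473083496094, 149.4021453857422), 142.05215454101562) [  196   107   164   161 18826]
hub top [534.62791933 193.60603455  70.        ]
```

```bash
python3 -c "
from h import *
to([535.3,194.5,31])"
```

```text
travel cm [-0.26  0.13 16.93] ang deg [-0. -0.  0.]
```

```bash
python3 -m creep '[{"hand":1,"travel":[-0.2,0.1,2],"angular":[0,0,0]},{"hand":1,"travel":[-0.26,0.13,5],"angular":[0,0,0]},{"hand":1,"travel":[-0.26,0.13,8],"angular":[0,0,0]},{"hand":1,"travel":[-0.26,0.13,11],"angular":[0,0,0]},{"hand":1,"travel":[-0.26,0.13,14],"angular":[0,0,0]},{"hand":1,"travel":[-0.26,0.13,16],"angular":[0,0,0]},{"hand":1,"travel":[-0.26,0.13,16.9],"angular":[0,0,0]},{"hand":1,"travel":[-0.26,0.13,16.9],"angular":[0,0,0]},{"hand":1,"travel":[-0.26,0.13,16.9],"angular":[0,0,0]},{"hand":0.3,"travel":[-0.26,0.13,16.9],"angular":[0,0,0]},{"hand":0,"travel":[-0.26,0.13,16.9],"angular":[0,0,0]},{"hand":0,"travel":[-0.26,0.13,16.9],"angular":[0,0,0]},{"hand":0,"travel":[-0.26,0.13,16.9],"angular":[0,0,0]},{"hand":0,"travel":[-0.26,0.13,16.9],"angular":[0,0,0]},{"hand":0,"travel":[-0.26,0.13,16.9],"angular":[0,0,0]},{"hand":0,"travel":[-0.26,0.13,16.9],"angular":[0,0,0]},{"hand":0,"travel":[-0.26,0.13,16.9],"angular":[0,0,0]},{"hand":0,"travel":[-0.26,0.13,16.9],"angular":[0,0,0]}]' | tail -c 600; python3 -c "
from h import *
st()"
```

```text
clock: 4.6
eef_pos: [535.8, 194.6, 32.3]
tool_rot: [3.141, -0.001, 1.298]
force: [-1.3, 0.1, 5.2]
width: 39.5
{'clock': 4.6, 'eef_pos': [535.82, 194.589, 32.321], 'tool_rot': [3.141, -0.001, 1.298], 'force': [-1.299, 0.127, 5.183], 'width': 39.457, 'qpos': [-0.411, 0.801, 0.021, 1.887, -0.034, 0.453, 0.932]}
```

```bash
python3 -m creep '[{"hand":0,"travel":[0,0,-0.5],"angular":[0,0,0]},{"hand":0,"travel":[0,0,-2],"angular":[0,0,0]},{"hand":0,"travel":[0,0,-4],"angular":[0,0,0]},{"hand":0,"travel":[0,0,-6.5],"angular":[0,0,0]},{"hand":0,"travel":[0,0,-9],"angular":[0,0,0]},{"hand":0,"travel":[0,0,-11.5],"angular":[0,0,0]},{"hand":0,"travel":[0,0,-14],"angular":[0,0,0]},{"hand":0,"travel":[0,0,-16.5],"angular":[0,0,0]},{"hand":0,"travel":[0,0,-19],"angular":[0,0,0]},{"hand":0,"travel":[0,0,-21],"angular":[0,0,0]},{"hand":0,"travel":[0,0,-22],"angular":[0,0,0]},{"hand":0,"travel":[0,0,-22],"angular":[0,0,0]},{"hand":0,"travel":[0,0,-22],"angular":[0,0,0]}]' | tail -c 600; python3 -c "
from h import *
st()
im=ctrl.get_image('side');cv2.imwrite('pics/s2.png',im['frame'][...,::-1])
to([485,-80,252])"
```

```text
clock: 5.9
eef_pos: [534.9, 194.3, 251.8]
tool_rot: [-3.142, -0.0, 1.298]
force: [0.8, -0.2, -2.8]
width: 39.1
{'clock': 5.9, 'eef_pos': [534.895, 194.251, 251.812], 'tool_rot': [-3.142, -0.0, 1.298], 'force': [0.753, -0.177, -2.755], 'width': 39.138, 'qpos': [-0.426, 0.488, 0.042, 1.725, -0.025, 0.929, 0.925]}
travel cm [-27.74   2.6   -0.06] ang deg [-0.05  0.03 -0.  ]
```

```bash
python3 -c "
from h import *
to([605,-177,252])"
```

```text
travel cm [-33.85  16.77  -0.06] ang deg [-0.05  0.03 -0.  ]
```

```bash
python3 -m creep '[{"hand":0,"travel":[-1,0.5,0],"angular":[0,0,0]},{"hand":0,"travel":[-3,1.5,0],"angular":[0,0,0]},{"hand":0,"travel":[-5.5,2.8,0],"angular":[0,0,0]},{"hand":0,"travel":[-8,4,0],"angular":[0,0,0]},{"hand":0,"travel":[-10.5,5.2,0],"angular":[0,0,0]},{"hand":0,"travel":[-13,6.4,0],"angular":[0,0,0]},{"hand":0,"travel":[-15.5,7.7,0],"angular":[0,0,0]},{"hand":0,"travel":[-18,8.9,0],"angular":[0,0,0]},{"hand":0,"travel":[-20.5,10.2,0],"angular":[0,0,0]},{"hand":0,"travel":[-23,11.4,0],"angular":[0,0,0]},{"hand":0,"travel":[-25.5,12.6,0],"angular":[0,0,0]},{"hand":0,"travel":[-28,13.9,0],"angular":[0,0,0]},{"hand":0,"travel":[-30.5,15.1,0],"angular":[0,0,0]},{"hand":0,"travel":[-32.5,16.1,0],"angular":[0,0,0]},{"hand":0,"travel":[-33.8,16.8,0],"angular":[0,0,0]},{"hand":0,"travel":[-33.8,16.8,0],"angular":[0,0,0]},{"hand":0,"travel":[-33.8,16.8,0],"angular":[0,0,0]},{"hand":0,"travel":[-33.8,16.8,0],"angular":[0,0,0]}]' | tail -c 600; python3 -c "
from h import *
st()
im=spots('wrist',['post_top','stand_base','post_mid','tray_hub']);cv2.imwrite('pics/w2.png',im['frame'][...,::-1])
for c in ('scene','side'):
  im=spots(c,['post_top','stand_base','post_mid','tray_hub']);cv2.imwrite(f'pics/{c}2.png',im['frame'][...,::-1])"
```

```text
clock: 7.75
eef_pos: [605.4, -174.5, 251.1]
tool_rot: [-3.14, -0.001, 1.3]
force: [0.1, 0.7, -3.0]
width: 39.5
{'clock': 7.75, 'eef_pos': [605.364, -174.497, 251.099], 'tool_rot': [-3.14, -0.001, 1.3], 'force': [0.142, 0.683, -3.008], 'width': 39.509, 'qpos': [0.196, 0.581, 0.067, 1.552, -0.044, 1.012, 1.576]}
wrist post_top [([487.1, -174.4, 172.0], 0.67)]
wrist stand_base [([539.8, -433.0, 1.2], 0.71), ([485.3, -175.4, -1.9], 0.69), ([486.7, -176.5, 173.2], 0.19)]
wrist post_mid [([485.7, -182.7, 99.5], 0.67), ([484.4, -176.8, -0.1], 0.3)]
wrist tray_hub []
scene post_top [([539.1, -433.1, 174.3], 0.91), ([345.8, -527.6, 178.2], 0.8), ([738.7, -223.2, 176.2], 0.73), ([196.6, -290.8, 172.7], 0.72)]
scene stand_base [([490.3, -178.2, 0.9], 0.94), ([193.0, -290.3, -2.0], 0.81), ([740.3, -228.0, -0.8], 0.8), ([351.2, -530.4, 0.6], 0.77), ([550.8, -436.2, 3.4], 0.74)]
scene post_mid [([738.4, -229.7, 104.0], 0.91), ([546.1, -431.2, 104.2], 0.8), ([347.0, -527.6, 101.5], 0.72), ([195.0, -287.8, 100.3], 0.58)]
scene tray_hub [([607.7, -175.5, 250.5], 0.9)]
side post_top [([349.0, -525.5, 172.2], 0.97), ([482.6, -177.2, 171.3], 0.92), ([736.6, -231.9, 179.0], 0.85), ([549.0, -428.5, 178.6], 0.83), ([194.8, -282.9, 173.6], 0.71)]
side stand_base [([191.6, -291.0, 2.8], 0.97), ([548.4, -435.7, 0.4], 0.95), ([485.1, -172.5, -3.2], 0.79), ([343.6, -519.4, -2.5], 0.66), ([740.4, -225.2, -0.9], 0.64)]
side post_mid [([545.3, -432.6, 105.4], 0.92), ([487.0, -176.9, 99.1], 0.85), ([351.9, -527.4, 102.1], 0.82), ([192.5, -288.6, 102.0], 0.7), ([739.2, -228.6, 101.6], 0.64)]
side tray_hub [([604.3, -172.7, 255.8], 0.86)]
```

View pics/w2.png

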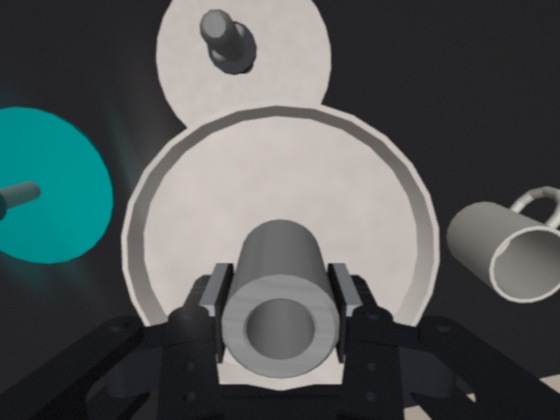

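The wrist view shows the tray held square in the jaws, with the hub's top ring at about (280,325). The white stand's post tip is at about (215,22). I'll zoom in on both.

```bash
python3 - <<'E'
from h import *
f=cv2.imread('pics/w2.png')
a=cv2.resize(f[0:80,180:270],None,fx=4,fy=4,interpolation=cv2.INTER_CUBIC)
b=cv2.resize(f[210:390,200:360],None,fx=2.5,fy=2.5,interpolation=cv2.INTER_CUBIC)
o=np.zeros((450,770,3),np.uint8); o[:320,:360]=a; o[:450,365:765]=b
cv2.imwrite('pics/z2.png',cv2.convertScaleAbs(o,alpha=1.5))
im=ctrl.get_image('wrist'); st()
print(ray(im,215,21,175),ray(im,279.5,324,289.5),ray(im,281,330,289.5))
E
```

```text
{'clock': 8.55, 'eef_pos': [605.446, -176.595, 251.374], 'tool_rot': [-3.141, 0.001, 1.298], 'force': [-0.301, 0.137, -2.464], 'width': 39.216, 'qpos': [0.198, 0.581, 0.068, 1.551, -0.044, 1.012, 1.576]}
[ 483.30132398 -179.74432041  175.        ] [ 602.48094521 -176.58037217  289.5       ] [ 604.78583764 -176.71378515  289.5       ]
```

View pics/z2.png

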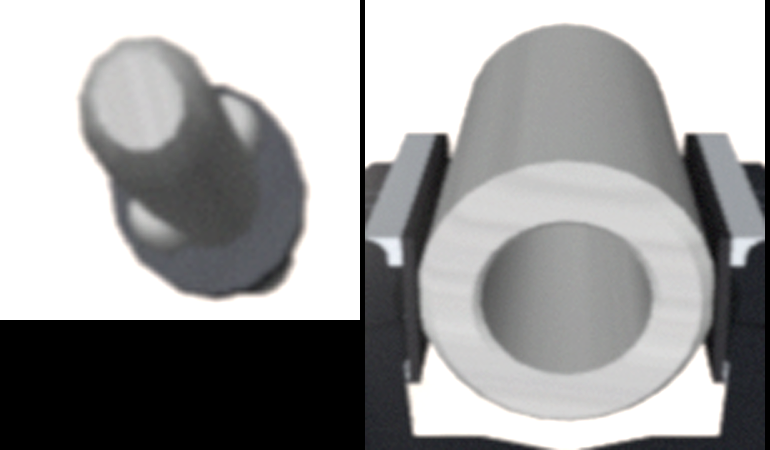

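```bash
python3 - <<'E'
from h import *
w2=cv2.cvtColor(cv2.imread('pics/w2.png'),cv2.COLOR_BGR2GRAY)
T=w2[6:44,198:234]; T=T
A=[];H=[];F=[]
for i in range(8):
    im=ctrl.get_image('wrist'); F.append(im['frame'].astype(float))
    g=cv2.cvtColor(im['frame'],cv2.COLOR_RGB2GRAY)
    r=cv2.matchTemplate(g[0:90],T,cv2.TM_CCOEFF_NORMED); _,v,_,p=cv2.minMaxLoc(r)
    u=(215+p[0]-198,23.8+p[1]-6)
    A.append(ray(im,*u,175)); H.append(ray(im,280.8,330.4,289.5)); S=ctrl.read_state()['eef_pos']
    print(np.round(u,1),np.round(A[-1],1),np.round(H[-1],1),np.round(S,1))
A=np.array(A);H=np.array(H);print('tip',A.mean(0),'hub',H.mean(0),'diff',(A-H).mean(0))
f=np.mean(F,0)
a=cv2.resize(f[0:80,180:270,::-1],None,fx=8,fy=7,interpolation=cv2.INTER_CUBIC)
cv2.imwrite('pics/z3.png',np.clip(a*1.5,0,255).astype(np.uint8))
# side and scene: post tip
for c in('scene','side'):
    im=ctrl.get_image(c); print(c,np.round(np.array(im['origin'])),)
    q=R.from_matrix(im['orientation']) if np.shape(im['orientation'])==(3,3) else R.from_euler('xyz',im['orientation'])
    d=q.inv().apply(np.array([485,-177,175])-im['origin']); u=np.array([im['cx']+im['fx']*d[0]/d[2],im['cy']+im['fy']*d[1]/d[2]]); print('pix of guess',u)
    x,y=u.round().astype(int); cv2.imwrite(f'pics/{c}_z.png',cv2.resize(im['frame'][y-20:y+40,x-30:x+30,::-1],None,fx=8,fy=8,interpolation=cv2.INTER_CUBIC))
st()
E
```

```text
[218.   22.8] [ 484.6 -178.5  175. ] [ 604.9 -176.8  289.5] [ 605.5 -176.6  251.3]
[218.   22.8] [ 484.6 -178.4  175. ] [ 604.9 -176.8  289.5] [ 605.5 -176.6  251.4]
[218.   22.8] [ 484.6 -178.4  175. ] [ 604.9 -176.8  289.5] [ 605.5 -176.6  251.4]
[218.   22.8] [ 484.6 -178.4  175. ] [ 604.9 -176.8  289.5] [ 605.4 -176.6  251.3]
[218.   22.8] [ 484.6 -178.4  175. ] [ 604.9 -176.8  289.5] [ 605.4 -176.6  251.4]
[218.   22.8] [ 484.6 -178.4  175. ] [ 604.9 -176.8  289.5] [ 605.4 -176.6  251.4]
[218.   22.8] [ 484.6 -178.4  175. ] [ 604.9 -176.8  289.5] [ 605.5 -176.6  251.4]
[218.   22.8] [ 484.6 -178.4  175. ] [ 604.9 -176.8  289.5] [ 605.5 -176.6  251.3]
tip [ 484.58764765 -178.43809911  175.        ] hub [ 604.92118837 -176.79872778  289.5       ] diff [-120.33354072   -1.63937133 -114.5       ]
scene [1567. -206. 1170.]
pix of guess [258.56206606 203.89879778]
side [ 376. -772.  923.]
pix of guess [279.46460571 219.05245812]
{'clock': 9.05, 'eef_pos': [605.459, -176.589, 251.384], 'tool_rot': [-3.141, 0.001, 1.298], 'force': [-0.569, 0.119, -2.271], 'width': 39.239, 'qpos': [0.198, 0.581, 0.068, 1.551, -0.044, 1.012, 1.576]}
```

View pics/z3.png

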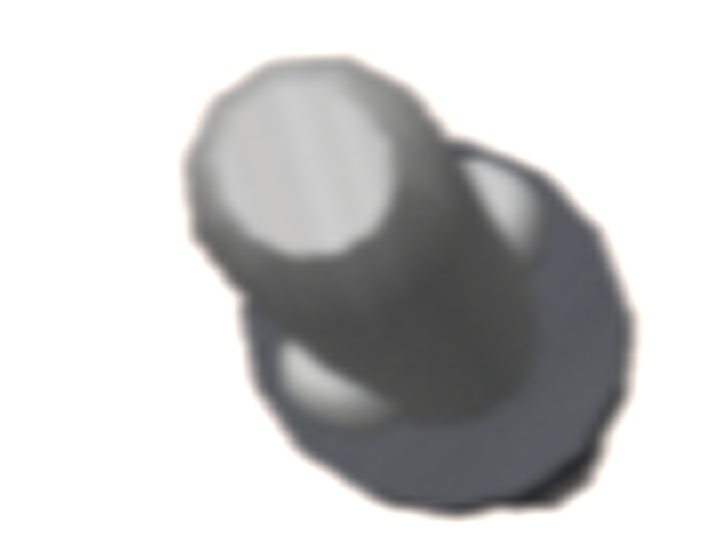

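View pics/side_z.png

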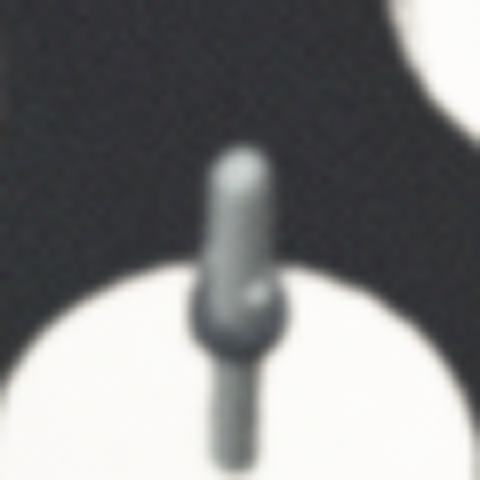

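```bash
python3 - <<'E'
from h import *
to([485.1,-178.2,252])
im=ctrl.get_image('wrist'); q=R.from_matrix(im['orientation']) if np.shape(im['orientation'])==(3,3) else R.from_euler('xyz',im['orientation'])
for z in(175,120,115,110,105,100,95,90,85):
    d=q.inv().apply(np.array([484.5,-178.5,z])-im['origin']); print(z,np.round([(im['cx']+im['fx']*d[0]/d[2]-180)*8,(im['cy']+im['fy']*d[1]/d[2])*7]), 'ring r px*8',round(18*im['fx']/d[2]*8))
E
```

```text
travel cm [ -3.4  -11.55  -0.05] ang deg [-0.05  0.04 -0.  ]
175 [302. 159.] ring r px*8 265
120 [408. 287.] ring r px*8 209
115 [415. 297.] ring r px*8 205
110 [422. 305.] ring r px*8 201
105 [429. 314.] ring r px*8 198
100 [436. 322.] ring r px*8 194
95 [442. 330.] ring r px*8 191
90 [448. 337.] ring r px*8 187
85 [454. 345.] ring r px*8 184
```

The ring's centre and radius in the picture suggest its top is at roughly 95–105 mm, to be confirmed by feel. Next I'll move over the post.

```bash
python3 -m creep '[{"hand":0,"travel":[-0.3,-1,0],"angular":[0,0,0]},{"hand":0,"travel":[-0.9,-3,0],"angular":[0,0,0]},{"hand":0,"travel":[-1.5,-5,0],"angular":[0,0,0]},{"hand":0,"travel":[-2.1,-7,0],"angular":[0,0,0]},{"hand":0,"travel":[-2.7,-9,0],"angular":[0,0,0]},{"hand":0,"travel":[-3.1,-10.6,0],"angular":[0,0,0]},{"hand":0,"travel":[-3.4,-11.5,0],"angular":[0,0,0]},{"hand":0,"travel":[-3.4,-11.5,0],"angular":[0,0,0]},{"hand":0,"travel":[-3.4,-11.5,0],"angular":[0,0,0]},{"hand":0,"travel":[-3.4,-11.5,0],"angular":[0,0,0]},{"hand":0,"travel":[-3.4,-11.5,0],"angular":[0,0,0]}]' | tail -c 600; python3 - <<'E'
from h import *
for i in range(3): im=ctrl.get_image('side')
st(); to([485.1,-178.2,214])
for c in('scene','side'):
    im=ctrl.get_image(c)
    q=R.from_matrix(im['orientation']) if np.shape(im['orientation'])==(3,3) else R.from_euler('xyz',im['orientation'])
    d=q.inv().apply(np.array([485,-178,190])-im['origin']); u=np.array([im['cx']+im['fx']*d[0]/d[2],im['cy']+im['fy']*d[1]/d[2]])
    x,y=u.round().astype(int); cv2.imwrite(f'pics/{c}_z4.png',im['frame'][y-40:y+40,x-50:x+50,::-1])
cv2.imwrite('pics/z4.png',np.hstack([cv2.resize(cv2.imread(f'pics/{c}_z4.png'),(400,320),interpolation=2) for c in('scene','side')]))
E
```

```text
clock: 10.2
eef_pos: [486.3, -178.3, 251.4]
tool_rot: [-3.141, 0.001, 1.299]
force: [-0.6, 0.6, -1.4]
width: 39.0
{'clock': 10.35, 'eef_pos': [485.882, -178.269, 251.327], 'tool_rot': [-3.141, 0.001, 1.298], 'force': [0.535, -0.326, -1.155], 'width': 38.962, 'qpos': [0.247, 0.415, 0.07, 1.859, -0.036, 0.869, 1.633]}
travel cm [-0.01 -0.07  3.73] ang deg [-0.05  0.03 -0.  ]
```

View pics/z4.png

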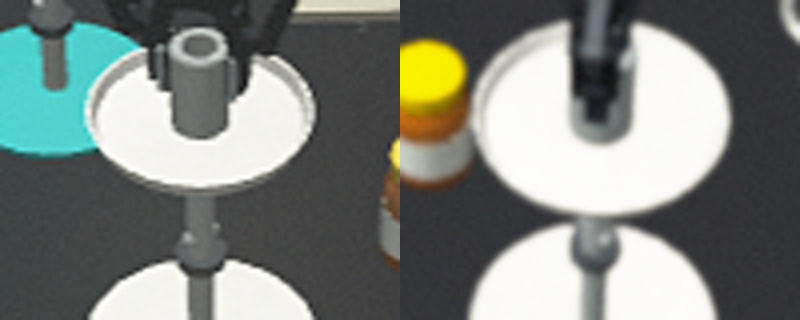

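The hub sits above the post in both views. I'll lower it to just above the tip, then creep down while watching the force.

```bash
python3 -m creep '[{"hand":0,"travel":[0,-0.07,0.6],"angular":[0,0,0]},{"hand":0,"travel":[0,-0.07,1.6],"angular":[0,0,0]},{"hand":0,"travel":[0,-0.07,2.6],"angular":[0,0,0]},{"hand":0,"travel":[0,-0.07,3.4],"angular":[0,0,0]},{"hand":0,"travel":[0,-0.07,3.7],"angular":[0,0,0]},{"hand":0,"travel":[0,-0.07,3.7],"angular":[0,0,0]},{"hand":0,"travel":[0,-0.07,3.7],"angular":[0,0,0]},{"hand":0,"travel":[0,-0.07,3.7],"angular":[0,0,0]}]' | tail -c 200
python3 -m creep '[{"hand":0,"travel":[0,0,0.2],"angular":[0,0,0]},{"hand":0,"travel":[0,0,0.4],"angular":[0,0,0]},{"hand":0,"travel":[0,0,0.6],"angular":[0,0,0]},{"hand":0,"travel":[0,0,0.8],"angular":[0,0,0]},{"hand":0,"travel":[0,0,1.0],"angular":[0,0,0]},{"hand":0,"travel":[0,0,1.0],"angular":[0,0,0]},{"hand":0,"travel":[0,0,1.0],"angular":[0,0,0]}]' | tail -c 200
python3 -m creep '[{"hand":0,"travel":[0,0,0.2],"angular":[0,0,0]},{"hand":0,"travel":[0,0,0.4],"angular":[0,0,0]},{"hand":0,"travel":[0,0,0.5],"angular":[0,0,0]},{"hand":0,"travel":[0,0,0.5],"angular":[0,0,0]},{"hand":0,"travel":[0,0,0.5],"angular":[0,0,0]}]' | tail -c 200
```

```text
clock: 11.25
eef_pos: [485.3, -178.2, 214.7]
tool_rot: [-3.142, 0.001, 1.298]
force: [0.2, 0.3, -2.8]
width: 39.3
clock: 11.95
eef_pos: [485.3, -178.3, 204.7]
tool_rot: [-3.141, 0.001, 1.298]
force: [0.0, -0.2, -2.0]
width: 39.1
clock: 12.45
eef_pos: [485.3, -178.3, 199.6]
tool_rot: [-3.141, 0.001, 1.298]
force: [0.4, -0.3, -3.1]
width: 39.1
```

```bash
for i in 1 2 3 4; do python3 -m creep '[{"hand":0,"travel":[0,0,0.15],"angular":[0,0,0]},{"hand":0,"travel":[0,0,0.3],"angular":[0,0,0]},{"hand":0,"travel":[0,0,0.4],"angular":[0,0,0]},{"hand":0,"travel":[0,0,0.4],"angular":[0,0,0]}]' | egrep 'eef|force:'; done
```

```text
eef_pos: [485.1, -178.2, 195.4]
force: [0.5, -0.3, -1.8]
eef_pos: [485.0, -178.2, 191.2]
force: [0.1, -0.0, -2.5]
eef_pos: [484.9, -178.1, 187.1]
force: [0.5, -0.3, -2.9]
eef_pos: [484.8, -178.1, 182.8]
force: [-0.5, 0.2, -1.7]
```

Threaded, with no side load. Continuing down to the highest height at which the balls could be.

```bash
python3 -m creep '[{"hand":0,"travel":[0,0.02,0.2],"angular":[0,0,0]},{"hand":0,"travel":[0,0.03,0.5],"angular":[0,0,0]},{"hand":0,"travel":[0,0.03,0.8],"angular":[0,0,0]},{"hand":0,"travel":[0,0.03,1.1],"angular":[0,0,0]},{"hand":0,"travel":[0,0.03,1.3],"angular":[0,0,0]},{"hand":0,"travel":[0,0.03,1.3],"angular":[0,0,0]}]' | egrep 'clock|eef|force:'
for i in 1 2 3 4; do python3 -m creep '[{"hand":0,"travel":[0,0.01,0.1],"angular":[0,0,0]},{"hand":0,"travel":[0,0.01,0.2],"angular":[0,0,0]},{"hand":0,"travel":[0,0.01,0.2],"angular":[0,0,0]}]' | egrep 'eef|force:'; done
```

```text
clock: 14.65
eef_pos: [484.8, -178.1, 169.5]
force: [-0.4, -0.9, -2.0]
eef_pos: [484.8, -178.1, 167.4]
force: [0.1, 0.5, -1.1]
eef_pos: [484.8, -178.1, 165.3]
force: [0.1, 0.4, -2.1]
eef_pos: [484.8, -178.1, 163.1]
force: [-0.5, -0.3, -2.2]
eef_pos: [484.8, -178.1, 160.9]
force: [0.8, 0.8, -1.5]
```

```bash
for i in 1 2 3 4; do python3 -m creep '[{"hand":0,"travel":[0,0.01,0.1],"angular":[0,0,0]},{"hand":0,"travel":[0,0.01,0.2],"angular":[0,0,0]},{"hand":0,"travel":[0,0.01,0.2],"angular":[0,0,0]}]' | egrep 'eef|force:'; done
```

```text
eef_pos: [484.8, -178.1, 158.8]
force: [0.0, 0.2, -3.1]
eef_pos: [484.8, -178.1, 156.6]
force: [-0.3, -1.1, -2.2]
eef_pos: [484.7, -178.0, 154.5]
force: [0.2, -0.7, -2.7]
eef_pos: [485.1, -178.3, 152.6]
force: [0.9, -0.3, -1.0]
```

```bash
for i in 1 2 3; do python3 -m creep '[{"hand":0,"travel":[0,0,0.05],"angular":[0,0,0]},{"hand":0,"travel":[0,0,0.1],"angular":[0,0,0]},{"hand":0,"travel":[0,0,0.1],"angular":[0,0,0]}]' | egrep 'eef|force:'; done
```

```text
eef_pos: [485.4, -178.4, 152.0]
force: [-0.9, -0.8, 4.0]
eef_pos: [485.6, -178.3, 151.1]
force: [0.0, 0.1, 4.2]
eef_pos: [485.7, -178.3, 150.1]
force: [-0.1, 0.2, 3.4]
```

The balls were met at TCP z≈152.6, so home should be near TCP z≈136–137. I'll keep pressing gently.

```bash
for i in 1 2 3 4; do python3 -m creep '[{"hand":0,"travel":[0,-0.02,0.05],"angular":[0,0,0]},{"hand":0,"travel":[0,-0.02,0.1],"angular":[0,0,0]},{"hand":0,"travel":[0,-0.02,0.1],"angular":[0,0,0]}]' | egrep 'clock|eef|force:|width'; done
```

```text
clock: 18.25
eef_pos: [485.5, -178.1, 149.0]
force: [-0.7, 0.2, 1.9]
width: 39.2
clock: 18.55
eef_pos: [485.3, -178.0, 147.6]
force: [1.1, -0.7, -0.6]
width: 39.2
clock: 18.85
eef_pos: [484.9, -177.8, 146.3]
force: [0.9, -0.1, -1.9]
width: 39.4
clock: 19.15
eef_pos: [484.7, -177.7, 145.0]
force: [2.0, -0.5, -3.7]
width: 39.3
```

```bash
for i in 1 2 3 4; do python3 -m creep '[{"hand":0,"travel":[-0.02,0.03,0.05],"angular":[0,0,0]},{"hand":0,"travel":[-0.02,0.03,0.1],"angular":[0,0,0]},{"hand":0,"travel":[-0.02,0.03,0.1],"angular":[0,0,0]}]' | egrep 'eef|force:|width'; done
```

```text
eef_pos: [484.8, -177.9, 143.8]
force: [1.5, -0.2, -2.9]
width: 39.2
eef_pos: [484.8, -178.0, 142.5]
force: [1.0, -0.4, -4.9]
width: 39.4
eef_pos: [484.7, -178.0, 141.1]
force: [1.9, 0.9, -6.5]
width: 39.3
eef_pos: [484.6, -178.2, 139.7]
force: [1.3, 0.8, -9.1]
width: 39.3
```

The balls are now pulling the hub into the groove (-9 N). I'll take half-millimetre steps from here to the stop.

```bash
for i in 1 2 3 4; do python3 -m creep '[{"hand":0,"travel":[0,0.02,0.025],"angular":[0,0,0]},{"hand":0,"travel":[0,0.02,0.05],"angular":[0,0,0]},{"hand":0,"travel":[0,0.02,0.05],"angular":[0,0,0]}]' | egrep 'eef|force:|width'; done
```

```text
eef_pos: [484.5, -178.3, 139.0]
force: [1.1, -1.0, -8.3]
width: 39.0
eef_pos: [484.7, -178.5, 138.6]
force: [0.8, -0.7, -5.2]
width: 39.4
eef_pos: [484.8, -178.5, 138.2]
force: [-0.5, 0.4, -3.1]
width: 38.7
eef_pos: [485.2, -178.5, 137.8]
force: [0.3, 0.6, -2.1]
width: 39.2
```

```bash
for i in 1 2; do python3 -m creep '[{"hand":0,"travel":[0,0,0.025],"angular":[0,0,0]},{"hand":0,"travel":[0,0,0.05],"angular":[0,0,0]},{"hand":0,"travel":[0,0,0.05],"angular":[0,0,0]}]' | egrep 'clock|eef|force:|width'; done
```

```text
clock: 21.85
eef_pos: [485.2, -178.6, 137.4]
force: [0.1, 0.4, -1.5]
width: 39.3
clock: 22.15
eef_pos: [485.3, -178.6, 136.8]
force: [-0.2, 0.3, -2.0]
width: 39.4
```

```bash
for i in 1 2; do python3 -m creep '[{"hand":0,"travel":[0,0,0.025],"angular":[0,0,0]},{"hand":0,"travel":[0,0,0.05],"angular":[0,0,0]},{"hand":0,"travel":[0,0,0.05],"angular":[0,0,0]}]' | egrep 'clock|eef|force:|width'; done; python3 -c "
from h import *
for t in range(2):
  for c in('scene','side','wrist'): spots(c,['tray_hub','hub_foot'])
st()"
```

```text
clock: 22.45
eef_pos: [485.3, -178.6, 136.4]
force: [-0.2, 0.6, -1.5]
width: 39.5
clock: 22.75
eef_pos: [485.3, -178.6, 136.3]
force: [-1.5, 0.5, 5.4]
width: 39.2
scene tray_hub [([487.0, -179.4, 135.4], 0.55)]
scene hub_foot [([482.9, -176.6, 101.2], 0.61)]
side tray_hub [([484.6, -175.8, 141.7], 0.81)]
side hub_foot []
wrist tray_hub []
wrist hub_foot []
scene tray_hub [([485.7, -174.5, 136.2], 0.92)]
scene hub_foot [([484.3, -178.2, 101.2], 0.82)]
side tray_hub [([483.4, -177.7, 136.8], 0.96)]
side hub_foot [([488.2, -178.3, 105.1], 0.85)]
wrist tray_hub []
wrist hub_foot []
{'clock': 23.65, 'eef_pos': [485.294, -178.629, 136.301], 'tool_rot': [-3.136, 0.0, 1.298], 'force': [-1.852, 0.627, 5.764], 'width': 38.818, 'qpos': [0.263, 0.58, 0.052, 1.974, -0.051, 0.593, 1.647]}
```

At z=136.3 the force jumped 7 N in 0.1 mm. That is a hard stop 16.3 mm below first ball contact, so the hub is home. Releasing and lifting off.

```bash
python3 -m creep '[{"hand":0.2,"travel":[0,0,0],"angular":[0,0,0]},{"hand":0.6,"travel":[0,0,0],"angular":[0,0,0]},{"hand":1,"travel":[0,0,0],"angular":[0,0,0]},{"hand":1,"travel":[0,0,0],"angular":[0,0,0]},{"hand":1,"travel":[0,0,0],"angular":[0,0,0]},{"hand":1,"travel":[0,0,0],"angular":[0,0,0]},{"hand":1,"travel":[0,0,0],"angular":[0,0,0]},{"hand":1,"travel":[0,0,0],"angular":[0,0,0]}]' | egrep 'clock|eef|force:|width'
python3 -m creep '[{"hand":1,"travel":[0,0,-0.5],"angular":[0,0,0]},{"hand":1,"travel":[0,0,-1.5],"angular":[0,0,0]},{"hand":1,"travel":[0,0,-3],"angular":[0,0,0]},{"hand":1,"travel":[0,0,-5],"angular":[0,0,0]},{"hand":1,"travel":[0,0,-7],"angular":[0,0,0]},{"hand":1,"travel":[0,0,-9],"angular":[0,0,0]},{"hand":1,"travel":[0,0,-11],"angular":[0,0,0]},{"hand":1,"travel":[0,0,-12],"angular":[0,0,0]},{"hand":1,"travel":[0,0,-12],"angular":[0,0,0]},{"hand":1,"travel":[0,0,-12],"angular":[0,0,0]}]' | egrep 'clock|eef|force:|width'
python3 - <<'E'
from h import *
for c in('scene','side','wrist'):
    im=spots(c,['tray_hub','hub_foot','mug','jar']); cv2.imwrite(f'pics/{c}5.png',im['frame'][...,::-1])
    q=R.from_matrix(im['orientation']) if np.shape(im['orientation'])==(3,3) else R.from_euler('xyz',im['orientation'])
    d=q.inv().apply(np.array([485,-178,120])-im['origin']); x,y=(int(im['cx']+im['fx']*d[0]/d[2]),int(im['cy']+im['fy']*d[1]/d[2])); print(x,y)
    if c!='wrist': cv2.imwrite(f'pics/{c}_z5.png',cv2.resize(im['frame'][y-40:y+40,x-50:x+50,::-1],(400,320),interpolation=2))
cv2.imwrite('pics/z5.png',np.hstack([cv2.imread(f'pics/{c}_z5.png') for c in('scene','side')]))
E
```

```text
clock: 24.45
eef_pos: [485.3, -178.6, 136.3]
force: [0.4, -0.4, -0.2]
width: 86.0
clock: 25.45
eef_pos: [485.6, -178.6, 256.0]
force: [0.3, -0.7, 0.2]
width: 85.7
scene tray_hub [([488.2, -175.6, 137.4], 0.96)]
scene hub_foot [([482.4, -179.2, 100.5], 0.94), ([487.1, -176.7, 138.9], 0.28)]
scene mug [([731.4, 24.5, -3.3], 0.78)]
scene jar [([385.5, -4.9, -2.2], 0.64), ([484.2, -180.2, 138.0], 0.44)]
258 218
side tray_hub [([484.1, -177.0, 137.8], 0.77)]
side hub_foot [([484.6, -178.5, 102.9], 0.88)]
side mug [([730.3, 27.9, 2.0], 0.97)]
side jar [([392.0, -8.2, 3.9], 0.75)]
279 232
wrist tray_hub [([486.8, -181.3, 139.4], 0.83)]
wrist hub_foot [([487.0, -176.8, 103.6], 0.92)]
wrist mug [([727.5, 26.3, 0.7], 0.8), ([484.6, -179.3, 101.9], 0.5)]
wrist jar [([384.4, -8.6, -2.5], 0.71), ([487.1, -177.5, 105.2], 0.65)]
281 202
```

View pics/z5.png

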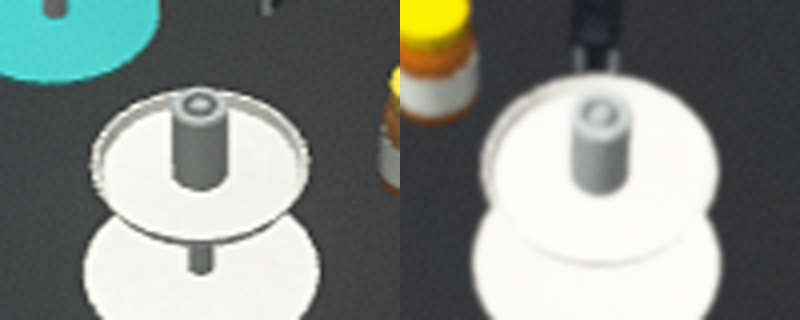

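The tray sits level on the post in both views, the post tip shows inside the bore, and the mug and jar have not moved. Handing in.

```bash
python3 -c "
from h import *
st(); print(ctrl.finish_job())"
```

```text
{'clock': 26.2, 'eef_pos': [485.978, -178.802, 256.318], 'tool_rot': [-3.136, 0.0, 1.298], 'force': [0.101, -0.312, -0.274], 'width': 85.307, 'qpos': [0.248, 0.412, 0.071, 1.848, -0.036, 0.888, 1.634]}
the job is handed in; nothing more can be done
None
```

I put the tray back on the white stand, clicked home against the stop ring and released, and handed the job in at 26.2 s. No verdict came back.

- **By feel:** the hub met the balls at TCP z ≈ 152.6 mm, with about 6 N of resistance beyond the tray's weight. The resistance faded and the hub was then pulled down, with the reading reaching -9 N. It met a hard stop at z ≈ 136.3 mm, 16.3 mm below first contact, where the force jumped about 7 N. The highest upward force read was about 6 N. I estimate the contact force stayed below 15 N, but it was not measured directly.
- **By camera after release:** the tray is level, with its axis within the detectors' roughly 4 mm accuracy of the post. The foot was put at 100 to 104 mm, against about 104 to 105 mm by feel. The mug and jar are where they were, and the open gripper is well clear.
- **Disagreement:** between z = 139 and 136.4 mm the force flattened out at about the tray's weight before the hard stop. I took this as the balls settling into the groove and carried on to the stop.

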